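# Find the high spot of an off-centre robot wheel

## Robot

A 6-joint arm with a two-finger parallel gripper is mounted at the origin on the work surface. World frame = base frame: x ahead of the robot, y to its left, z up, the work surface at z = 0. Lengths are in m, angles in rad, forces in N, time in s.
With the tool pointing down it reaches from about 0.425 to 0.925 m from the base axis. Payload 12.5 kg.
Tool frame: the origin (TCP) lies at the very end of the fingers, on their centre line; the grasp point (between the pads) lies hold_point_z behind it (hold_point_z is the distance from the TCP to the grasp point, in m); z points along the fingers, y is the line along which they close (so a half turn about z gives the same grasp; the last joint's range is limited). The gripper opens to 85 mm and grips with 20 to 120 N. Pads are 22 mm wide; open, the fingers measure 114 mm over their backs; the gripper's body (76 mm by 85 mm) begins 54 mm behind the grasp point. The pads swing forward as they close: fully open they stand 13 mm farther back than shut.
Start: joints at [1.2, 0.491, 1.559, -0, 1.092, -0.106], TCP at [0.164, 0.603, 0.231] pointing down, gripper open.
Joint ranges: [-3.1, 3.1], [-0.84, 2.19], [0.05, 2.79], [-1.13, 4.28], [0.06, 2.93], [-2.69, 2.69]. Speed limits (rad/s): [2.22, 2.22, 2.79, 3.14, 3.14, 3.14].

## Interface

Orientations are given as a unit quaternion [x, y, z, w].
In Python, from workcell import move_ptp, move_straight, goto_joints, gripper_open, clamp, hold, inverse_kinematics, capture, calibration, Unreachable, finish_job, current_clock, current_joints, current_qvel, current_joint_torque, current_eef_pos, current_tool_rot, current_contact_force, current_moment, current_width, current_grasp_force, hold_point_z gives the robot as it stands. Calls block until the motion is done:
- move_ptp(position, orientation): joint-space move of the TCP to a pose.
- move_straight(position, rotation=None, rate=0.15): straight line of the TCP; rotation=None keeps the orientation; rate is the mean speed in m/s.
- goto_joints(angles): joint-space move.
- gripper_open() and clamp(grip_force=None): open the fingers fully, or close them until they stop; grip_force is the grip in N (None keeps the last).
- hold(seconds).
- inverse_kinematics(position, orientation): joint angles nearest the present ones, or None.
- capture(name): name is "scene" or "top" or "wrist"; returns the picture (480x640x3 uint8, red, green, blue); there is no depth.
- calibration(name): a dict with "camera_matrix" (3x3 intrinsics, pixels), "k1" (the pictures are not rectified: a ray, as slopes to the right and down, at radius r is drawn at 1 + k1 r^2 times it, then the intrinsics apply), "R" (3x3) and "t" (3): a world point X has camera coordinates R X + t. Camera axes: x right, y down, z forward; pixel columns grow to the right and rows downward; lengths in m; the calibration is good to about 2 mm. A picture is of the moment at which its call begins: read the wrist's pose just before it. calibration takes no time and is no camera call; for the wrist camera it gives the pose at the moment of the call.
A pose or a line that the arm cannot do raises Unreachable and nothing moves.
- finish_job(): hands the job in; it is judged then, once.
Readings, each from a call of its own:
- current_clock(): time.
- current_joints(): joint angles.
- current_qvel(): joint speeds.
- current_joint_torque(): joint torques, N m.
- current_eef_pos(): TCP position.
- current_tool_rot(): TCP orientation.
- current_contact_force(): force on the tool from outside, world axes, zero at the start.
- current_moment(): the same for the moment, N m.
- current_width(): finger opening in m.
- current_grasp_force(): force on a finger pad.
Only numpy, scipy, OpenCV 4.12 (cv2) and the standard library are available. Lean on these libraries where they do the work, as an engineer would, in place of code of your own. Each camera call takes 0.05 s, during which the arm holds its last target. There are 200 camera calls.

## Task

Lower the dial gauge by its black knob until its sprung plunger presses on the orange wheel and the needle stands in the green band, then let go of it. Turn the axle in its V-blocks by its spokes, gently and without lifting it out, until you have seen the needle's lowest reading (the wheel's low spot under the plunger), and after that turn on to the highest; leave it there, high spot under the plunger, hands off. Never drive the needle into the red, and leave the cans, spool and screwdriver alone.

Things in the scene. Friction and masses are not known exactly. Their poses are not given: they have to be found in the camera images.
- fixture: Grey base plate 220 x 320 x 20 mm, fixed to the bench, placed and turned anew each time. Origin on the bench under its middle; z up, y along the axle, x away from the robot at yaw 0. A steel post, 18 mm diameter, top 255 mm above the bench, stands at x = +85, y = +60 mm and guides the gauge carriage.
- v_mid (a point): Fixed point midway between two steel V-blocks, on the line where the axle's axis lies: 85 mm above the bench, same axes as the fixture. The V-blocks (30 mm thick, tops about 107 mm above the bench) are at y = +120 and -120 mm from here.
- axle: Loose steel axle, 16 mm diameter, 300 mm long, about 0.7 kg in all, lying in the V-blocks; brass collars keep it from sliding sideways. Origin on its axis, mid-length; y along it; x and z turn with it (a positive turn about +y takes z towards x; pressing down a spoke on the robot's side, -x, is a negative turn). It stays at any angle by friction.
- spokes (a point): Centre of the spoked hub (16 mm radius) on the axle, 60 mm to the -y side of its middle; axes turn with the axle. Five radial spokes in one plane, round rods 10 mm thick, round ends reaching 57 mm from the axis, 72 degrees apart, one (yellow; the others red) along +z. 2 to 6 N across a spoke's end turns the axle; meet them slowly, a brisk tap end-on passes 40 N.
- wheel_seat (a point): Point on the axle's axis in the middle of the orange wheel, 60 mm to the +y side; axes turn with the axle. The wheel (30 mm radius, 24 mm wide) is pressed tight onto the axle 4 mm off-centre: its top rises and falls as a sinusoid of the angle, highest about 118.5, lowest 110.5 mm above the bench. The angle of its high spot differs each time and is not given.
- plunger: The gauge's sprung plunger, a vertical 8 mm steel rod with a round brass tip; origin at the lowest point of the tip, right above the axis of the wheel. Travel 22 mm, spring 1 N at first touch to 4 N.
- needle (a joint): Gauge needle, red, on the white face-up dial of 68 mm diameter over the plunger. Radians clockwise from above, 0 = plunger free (the needle points to the fixture's -x side), 0.25 rad per mm of plunger travel. Green band 2.15 to 2.85 rad, red band from 5.2 rad to the end of travel at 5.5.
- carriage (a joint): How far the blue gauge carriage has been lowered on its post, in m: 0 at the top, 0.07 at the bottom; it stays where it is left; some 5 to 15 N move it. The tip of the free plunger is 160 mm above the bench at 0.
- dial (a point): Centre of the dial face. Moves with the carriage. The dial housing is 68 mm in diameter and 25 mm high.
- handle (a point): Centre of the carriage's black upright round knob, 22 mm diameter, standing free 42 mm high above the blue bar (its top is 22 mm above this point); 85 mm to the fixture's +y side of the post.
- can_brown: Bystander: full drink can, copper brown, 66 mm diameter, 122 mm high; origin under its centre.
- can_orange: Bystander: full drink can, orange, 66 mm diameter, 122 mm high; origin under its centre.
- wire_spool: Bystander: black wire spool standing on the bench, 64 mm diameter, 46 mm high; origin under its centre.
- screwdriver: Bystander: wooden-handled screwdriver lying on the bench beyond the plate.

How it is judged:
By the outcome, as a careful person would: the job done as asked, in the order asked, and still so for the second after the job is handed in, with the robot touching nothing.
It also fails if it takes over 72 s, if anything falls off the work surface, if the arm or the gripper's body presses on something with over 40 N, if the wrist force passes 120 N, or if a joint passes its speed limit or range.

## Working session

There is one attempt and no reset: what is moved stays moved. The work goes in short steps, each a Python script; the robot and the scene stay as the last script left them, time stands still between calls to the robot, and variables do not carry over. Pictures are saved under pics/ and viewed, at most 10 in all, crops included, and the job is handed in when it is done.

```bash
mkdir -p pics; ls; python3 - <<'E'
from workcell import *
import cv2,numpy as np
for n in("scene","top"):
    im=capture(n); cv2.imwrite(f"pics/{n}0.png",im[:,:,::-1]); c=calibration(n)
    print(n,np.round(c["camera_matrix"],1).tolist(),c["k1"],np.round(-c["R"].T@c["t"],3),np.round(c["R"],3).tolist())
print(current_clock(),hold_point_z() if callable(hold_point_z) else hold_point_z,current_tool_rot(),current_contact_force())
E
```

```text
pics
scene [[564.9, 0.0, 329.1], [0.0, 564.9, 242.0], [0.0, 0.0, 1.0]] -0.09991502206684363 [1.464 0.326 1.215] [[-0.328, 0.945, -0.011], [0.712, 0.239, -0.66], [-0.621, -0.224, -0.751]]
top [[528.8, 0.0, 315.4], [0.0, 528.8, 235.3], [0.0, 0.0, 1.0]] 0.049838916781271336 [0.395 0.024 1.36 ] [[-0.009, -1.0, 0.025], [-0.986, 0.004, -0.167], [0.167, -0.026, -0.986]]
0.1 0.0187 [ 1.32021788e-01  9.91246682e-01 -5.01540549e-04 -1.03386742e-04] [ 0.0190412   0.30407027 -0.13024787]
```

View pics/scene0.png

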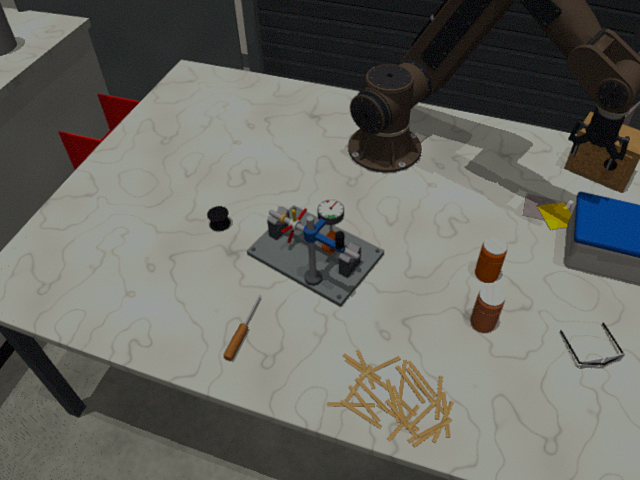

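View pics/top0.png

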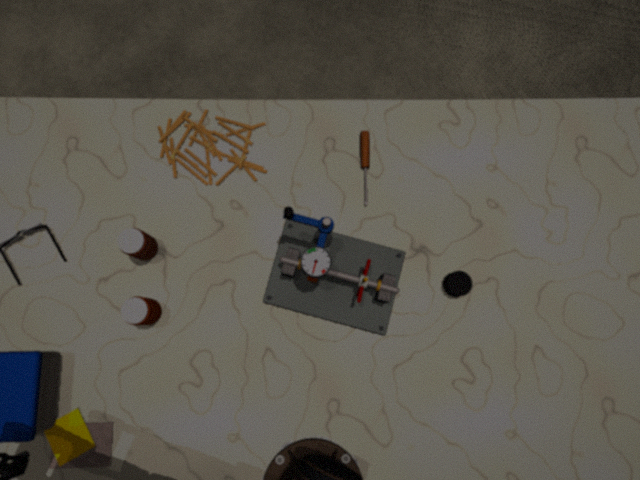

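The scene view shows the fixture, with the knob at about (340,238), the dial at (330,210) and the red/yellow spokes at (295,222). In the top view the plate corners are at about (282,217), (406,253), (385,335) and (263,304). The knob is at (289,213), the dial at (316,262) and the spokes at (364,282). Next I'll get a rough pose and then a close wrist view.

```bash
cat > h.py <<'E'
from workcell import *
import cv2,numpy as np
from scipy.spatial.transform import Rotation as Ro
from scipy.optimize import least_squares
def proj(c,X):
    P=np.atleast_2d(X)@c["R"].T+c["t"]; s=P[:,:2]/P[:,2:]
    s=s*(1+c["k1"]*(s**2).sum(1,keepdims=True)); K=c["camera_matrix"]
    return s*[K[0,0],K[1,1]]+K[:2,2]
def ray(c,uv):
    d=cv2.undistortPoints(np.array([[uv]],float),c["camera_matrix"],np.array([c["k1"],0,0,0,0.]))[0,0]
    return -c["R"].T@c["t"], c["R"].T@np.r_[d,1]
def atz(c,uv,z):
    o,d=ray(c,uv); return o+d*(z-o[2])/d[2]
def tri(obs):
    A=0;b=0
    for c,uv in obs:
        o,d=ray(c,uv); d=d/np.linalg.norm(d); M=np.eye(3)-np.outer(d,d); A=A+M; b=b+M@o
    return np.linalg.solve(A,b)
def fx(p,X):   # fixture -> world, p=(x,y,yaw)
    X=np.atleast_2d(X); return X@Ro.from_euler('z',p[2]).as_matrix().T+[p[0],p[1],0]
def down(a):   # tool down, closing line (tool y) at world angle a
    y=np.array([np.cos(a),np.sin(a),0]); z=np.array([0,0,-1.]); return Ro.from_matrix(np.c_[np.cross(y,z),y,z]).as_quat()
E
cat > a.py <<'E'
from h import *
c=calibration("top"); s=calibration("scene")
C=np.array([[.11,.16,.02],[.11,-.16,.02],[-.11,-.16,.02],[-.11,.16,.02]])
uv=np.array([[282,217],[406,253],[385,335],[263,304.]])
r=least_squares(lambda p:(proj(c,fx(p,C))-uv).ravel(),[.55,0,-.2],loss='soft_l1'); p=r.x
print(p,np.round(r.fun.reshape(-1,2),1).tolist())
print("knob",tri([(c,(288.5,211.5)),(s,(340,234))]),fx(p,[.085,.145,0]),"dial",tri([(c,(316,262)),(s,(330.5,209))]),fx(p,[0,.06,0]))
q0=current_tool_rot(); w=calibration("wrist"); print("wrist cam in tool:",Ro.from_quat(q0).inv().apply(-w["R"].T@w["t"]-current_eef_pos()), (w["R"]@Ro.from_quat(q0).as_matrix()).round(3).tolist(), w["camera_matrix"][0,0])
for n,x in(("spool",(457,284)),("canO",(139,246)),("canB",(142,312))): print(n,atz(c,x,.04))
E
python3 a.py
```

```text
[ 0.51455127 -0.05813821 -0.26256854] [[2.6, 2.9], [-0.8, -1.8], [0.6, 0.8], [-1.3, -0.9]]
knob [0.63451006 0.05289285 0.24924595] [[0.6342745  0.05982936 0.        ]] dial [ 0.52980489 -0.00642366  0.2115234 ] [[ 5.30124985e-01 -1.94626311e-04  0.00000000e+00]]
wrist cam in tool: [ 0.07749749 -0.00027262 -0.14209357] [[-0.0, 1.0, -0.001], [-0.954, -0.001, -0.298], [-0.298, 0.001, 0.954]] 335.79863885321066
spool [ 0.49307839 -0.36384485  0.04      ]
canO [0.59314958 0.42871398 0.04      ]
canB [0.43051622 0.41359383 0.04      ]
```

```bash
cat > b.py <<'E'
from h import *
p=[.5145,-.0581,-.2626]
a=p[2]+np.pi/2
move_straight(current_eef_pos()+[0,0,.11],rate=.25)
t=fx(p,[-.0,.10,.37])[0]
print(inverse_kinematics(t,down(a)))
move_ptp(t,down(a))
w=calibration("wrist"); im=capture("wrist"); cv2.imwrite("pics/w1.png",im[:,:,::-1]); np.save("w1.npy",w,allow_pickle=True)
print(current_clock(),current_eef_pos())
E
python3 b.py
```

```text
[-5.08637373e-02  2.56171499e-01  1.55357247e+00 -4.44089210e-16
  1.33184868e+00 -1.35906006e+00]
3.1583 [0.54043159 0.03913392 0.36997174]
```

View pics/w1.png

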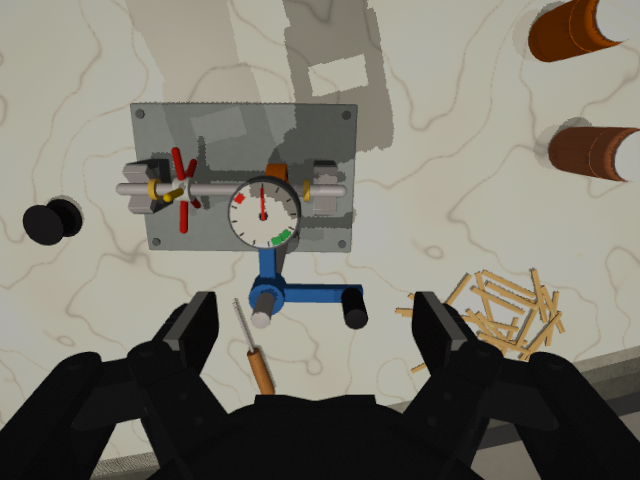

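The wrist view is clear:
- **Plate corners:** (131,104), (357,105), (352,252) and (152,251).
- **Post top and knob top:** (261,320) and (355,319).
- **Dial and needle:** the dial is centred at (263,216), and the needle points up, which is 0.
- **Bands:** green is at the lower right, red at the upper left.

I'll refine the pose from these.

```bash
cat > c.py <<'E'
from h import *
w=np.load("w1.npy",allow_pickle=True).item(); c=calibration("top")
C=np.array([[-.11,-.16,.02],[-.11,.16,.02],[.11,.16,.02],[.11,-.16,.02],[.085,.06,.255],[0,-.15,.085],[0,.15,.085]])
uv=np.array([[131,104],[357,105],[352,252],[152,251],[261,320],[119,189],[345,190.]])
ut=np.array([[385,335],[263,304],[282,220],[406,253.]])
r=least_squares(lambda p:np.r_[(proj(w,fx(p,C))-uv).ravel(),0.4*(proj(c,fx(p,C[[3,0,0,0]]*0+C[[1,1,2,3]]))-ut).ravel()[2:]],[.51,-.06,-.26],loss='soft_l1');p=r.x
print(p,np.round(r.fun,1)); np.save("p.npy",p)
# dial height and knob height along known fixture columns
for n,xy,u in(("dial",(0,.06),(263,214)),("knobtop",(.085,.145),(355,319))):
    z=least_squares(lambda z:(proj(w,fx(p,[*xy,z[0]]))[0]-u),[.23]); print(n,z.x,z.fun)
print("post",atz(w,(261,320),.255),fx(p,[.085,.06,0]))
E
python3 c.py
```

```text
[ 0.51284966 -0.06044951 -0.26913306] [-4.4 -0.9 -0.8 -1.9 -1.7  0.4 -4.5 -0.1  3.7  0.6  0.9  0.3  6.   0.3
 -0.2 -0.3  1.5  0.1  0.1 -0.3]
dial [0.21787526] [3.88519497 2.06800809]
knobtop [0.24927283] [ 5.66852749 -1.36650523]
post [ 0.60932901 -0.0282101   0.255     ] [[ 0.61074356 -0.02521055  0.        ]]
```

```bash
cat > d.py <<'E'
from h import *
w=np.load("w1.npy",allow_pickle=True).item(); c=calibration("top")
C=np.array([[-.11,-.16,.02],[-.11,.16,.02],[.11,.16,.02],[.11,-.16,.02],[.085,.06,.255],[0,-.15,.085],[0,.15,.085]])
uv=np.array([[131,104],[357,105],[352,252],[152,251],[261,320],[119,189],[345,190.]])
ut=np.array([[385,335],[263,304],[282,220],[406,253.]])
def pw(q,X):
    d=dict(w); d["R"]=Ro.from_rotvec(q[3:6]).as_matrix()@w["R"]; d["t"]=w["t"]+q[6:9]; return proj(d,X)
def res(q):
    k=[.085,.145,q[9]]; dl=[0,.06,q[10]]
    a=(pw(q,fx(q,np.vstack([C,k,dl])))-np.vstack([uv,[355,319],[263,214]])).ravel()
    b=(proj(c,fx(q,C[[3-3+1,1,2,3]]))-ut).ravel()[2:]
    return np.r_[a,b,q[3:6]/.005,q[6:9]/.002]
r=least_squares(res,np.r_[.51,-.06,-.26,np.zeros(6),.25,.22]);q=r.x
print(q.round(4));print(r.fun[:24].reshape(-1,2).round(1).tolist())
np.save("p.npy",q[:3])
print("spoke tips z",[fx(q,[0,-.06,.085])[0].round(3)])
E
python3 d.py
python3 - <<'E'
import cv2
im=cv2.imread('pics/w1.png')[95:340,110:380]
cv2.imwrite('pics/w1c.png',cv2.resize(im,None,fx=2.4,fy=2.4,interpolation=cv2.INTER_CUBIC))
E
```

```text
[ 5.126e-01 -5.830e-02 -2.624e-01  5.000e-03  1.370e-02  8.700e-03
 -6.000e-04  2.000e-04  3.500e-03  2.515e-01  2.106e-01]
[[-2.7, 0.3], [-1.9, -1.5], [-2.4, 0.1], [-2.6, -1.0], [-0.5, -0.1], [2.5, 0.5], [4.2, 0.6], [0.6, -0.1], [1.3, 0.8], [-1.3, -0.1], [2.7, 0.6], [-0.8, -1.1]]
spoke tips z [array([ 0.497, -0.116,  0.085])]
```

View pics/w1c.png

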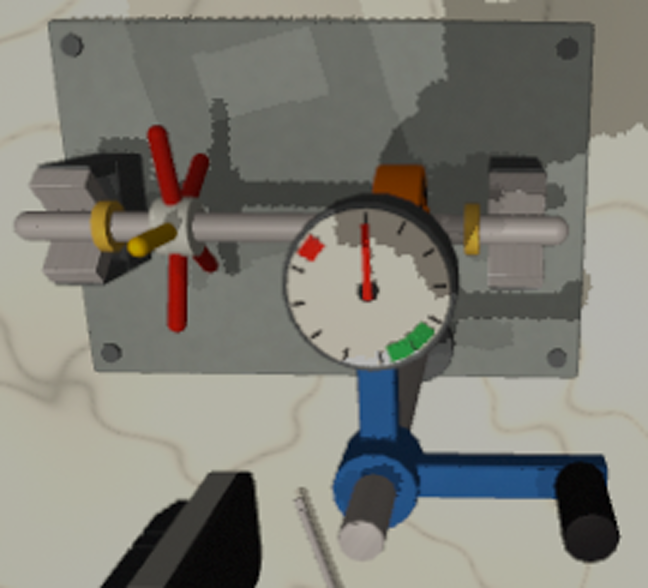

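The crop shows the needle at 0 and a red patch at crop (311,248). The green patch is at crop (410,342), and the knob is free at crop (590,538). The yellow spoke points almost straight up. I'll write a needle reader, then grip the knob.

```bash
cat >> h.py <<'E'
p=np.load("p.npy") if __import__("os").path.exists("p.npy") else None
def needle(im,c,zd):
    """needle angle from a picture; zd = dial face height"""
    hsv=cv2.cvtColor(im,cv2.COLOR_RGB2HSV); H,S,V=cv2.split(hsv)
    m=(((H<8)|(H>172))&(S>140)&(V>60)).astype(np.uint8)
    n,l,st,ce=cv2.connectedComponentsWithStats(m); best=None
    cen=fx(p,[0,.06,zd])[0]
    for i in range(1,n):
        if st[i,4]<8: continue
        v,u=np.nonzero(l==i)
        W=np.array([atz(c,(a,b),zd) for a,b in zip(u,v)])-cen
        F=Ro.from_euler('z',-p[2]).apply(W)[:,:2]
        if np.linalg.norm(F.mean(0))>.028: continue
        e,E=np.linalg.eigh(np.cov(F.T)); d=E[:,1]*np.sign(E[:,1]@F.mean(0))
        L=np.ptp(F@d)
        if best is None or L>best[0]: best=(L,np.arctan2(d[1],-d[0])%(2*np.pi),F.mean(0)*1e3)
    return best and (round(best[1],3),round(best[0]*1e3,1),best[2].round(1))
E
cat > e.py <<'E'
from h import *
w=np.load("w1.npy",allow_pickle=True).item()
print(needle(cv2.imread("pics/w1.png")[:,:,::-1].copy(),w,.2106))
a=p[2]+np.pi/2; k=fx(p,[.085,.145,0])[0]
move_ptp(k+[0,0,.30],down(a))
move_straight(k+[0,0,.217],rate=.12)
print("f",current_contact_force())
clamp(20); print("w",current_width(),current_grasp_force(),current_contact_force(),current_eef_pos()-k)
w=calibration("wrist"); im=capture("wrist"); cv2.imwrite("pics/w2.png",im[:,:,::-1])
print(needle(im,w,.2106),current_clock())
E
python3 e.py
```

```text
(np.float64(0.009), np.float64(29.1), array([-7.7, -6.9]))
f [-0.04470208 -0.78420202  1.01592189]
w 0.022826523044550996 19.37892436981201 [-11.70755866 -36.31131511   4.99363079] [-0.00154032 -0.00587505  0.21697466]
(np.float64(0.016), np.float64(30.7), array([-11. ,  -9.6])) 5.3833
```

View pics/w2.png

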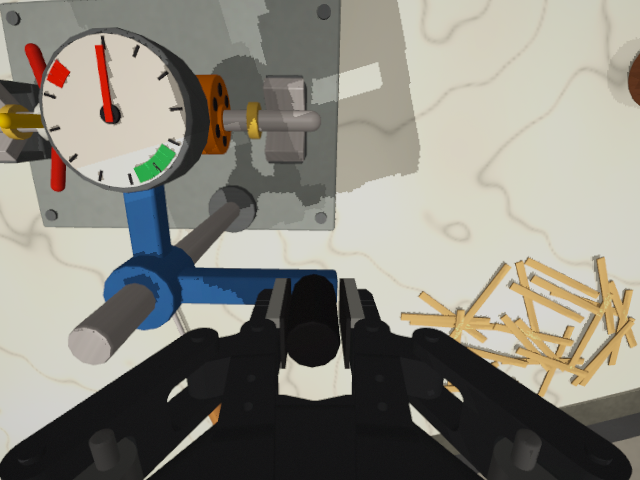

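The knob is held between the pads at about (313,320), and the needle is at 0. The fixture turned out about 6 mm further towards -y than estimated, so I'll correct for that and lower.

```bash
cat > g.py <<'E'
from h import *
e=current_eef_pos(); k0=fx(p,[.085,.145,0])[0]
np.save("p.npy",np.r_[p[:2]+(e-k0)[:2],p[2]]); import h; h.p=np.load("p.npy"); print(h.p)
move_straight([e[0],e[1],.217],rate=.05); print("centred",current_contact_force())
clamp(60)
z0=.217; low=0; np.save("z0.npy",z0)
def read():
    w=calibration("wrist"); im=capture("wrist"); return needle(im,w,.2106-(z0-current_eef_pos()[2])),im
for d in (.020,.042,.050):
    move_straight([e[0],e[1],z0-d],rate=.05); n,im=read()
    print(d,current_eef_pos()[2]-z0,n,current_contact_force().round(1),current_width())
    if n[0]>.2 and n[0]<6: break
for _ in range(4):
    if abs(n[0]-2.5)<.12: break
    d+= (2.5-(n[0] if n[0]<6 else 0))/.25*1e-3*.95 
    move_straight([e[0],e[1],z0-d],rate=.03); n,im=read()
    print(d,current_eef_pos()[2]-z0,n,current_contact_force().round(1))
cv2.imwrite("pics/w3.png",im[:,:,::-1]); print(current_clock())
E
python3 g.py
```

```text
[ 0.51108651 -0.06420163 -0.26243863]
centred [-1.97718731 -5.09297756  0.60321728]
0.02 -0.02052884943642916 (np.float64(0.015), np.float64(30.2), array([-11. ,  -3.3])) [-0.8 -7.  -4. ] 0.020648790421616048
0.042 -0.042079055608194776 (np.float64(5.397), np.float64(32.6), array([ -8.6, -17.6])) [-0.8 -7.3 -1. ] 0.020665230786948947
0.030991400000000002 -0.031500925751136416 (np.float64(2.527), np.float64(30.5), array([10.1,  2.9])) [-0.7 -6.5 -3.3]
7.6833
```

View pics/w3.png

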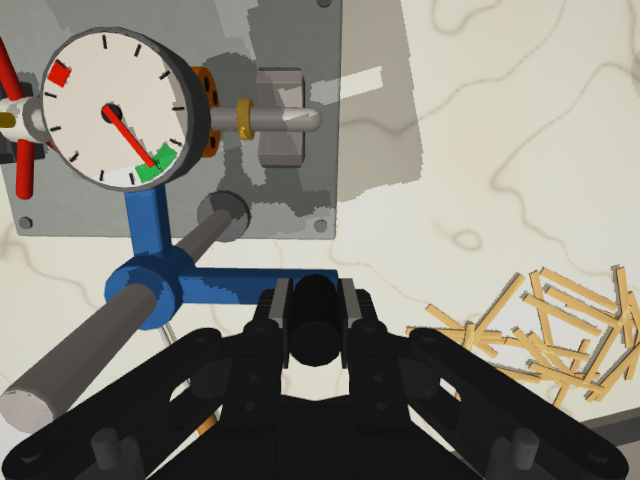

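The needle really is at about 2.53 rad, inside the green band. Its tip is at (155,163) and the spokes are at the left edge. The carriage evidently didn't start at 0, so the needle reached about 5.15 at the deepest step, just short of red. I'll release now, then take a look from above the spokes with a spoke-angle estimator.

```bash
cat >> h.py <<'E'
ZD=.2106-.0315
def spoke_angle(im,c):
    H,S,V=cv2.split(cv2.cvtColor(im,cv2.COLOR_RGB2HSV)); 
    red=((((H<7)|(H>173))&(S>150)&(V>40))).astype(np.float32); yel=((H>20)&(H<32)&(S>120)&(V>60)).astype(np.float32)
    red,yel=[cv2.GaussianBlur(m,(0,0),1.2) for m in(red,yel)]
    sh=[(i,j) for i in range(-12,13,2) for j in range(-12,13,2)]; best=(-1,)
    rho=np.linspace(.022,.055,14)
    def sc(deg,ss):
        nonlocal best
        T=[fx(p,np.c_[r_*np.sin(t),r_*0-.06,.085+r_*np.cos(t)]) for r_ in[rho] for t in np.radians(deg+72*np.arange(5))]
        U=[proj(c,t) for t in T]
        for i,j in ss:
            s=0
            for k,u in enumerate(U):
                q=np.round(u+[i,j]).astype(int); ok=(q[:,0]>=0)&(q[:,0]<640)&(q[:,1]>=0)&(q[:,1]<480); q=q[ok]
                s+=(yel if k==0 else red)[q[:,1],q[:,0]].sum()*(2 if k==0 else 1)
            if s>best[0]: best=(s,deg,i,j)
    for d in range(0,360,6): sc(d,sh[::2])
    b=best
    for d in np.arange(b[1]-8,b[1]+8.1,1): sc(d,[(b[2]+i,b[3]+j) for i in range(-3,4) for j in range(-3,4)])
    return (best[1]+180)%360-180, best[2:], round(float(best[0]),1)
A=p[2]+np.pi/2 if p is not None else 0
def look(name=None):
    w=calibration("wrist"); im=capture("wrist")
    if name: cv2.imwrite(f"pics/{name}.png",im[:,:,::-1]); np.save(name+".npy",w,allow_pickle=True)
    n=needle(im,w,ZD); s=spoke_angle(im,w); print("needle",n,"spokes",s,"t",current_clock()); return n[0],s[0]
LOOK=lambda: fx(p,[-.0,-.06,.30])[0]
E
cat > i.py <<'E'
from h import *
gripper_open(); e=current_eef_pos(); move_straight([e[0],e[1],.285],rate=.2)
move_ptp(LOOK()+[0,0,.03],down(A)); clamp(20)
look("w4")
E
python3 i.py
```

```text
needle (np.float64(2.522), np.float64(30.4), array([11.6,  8.9])) spokes (np.float64(168.0), (-2, 3), 81.6) t 10.7
```

View pics/w4.png

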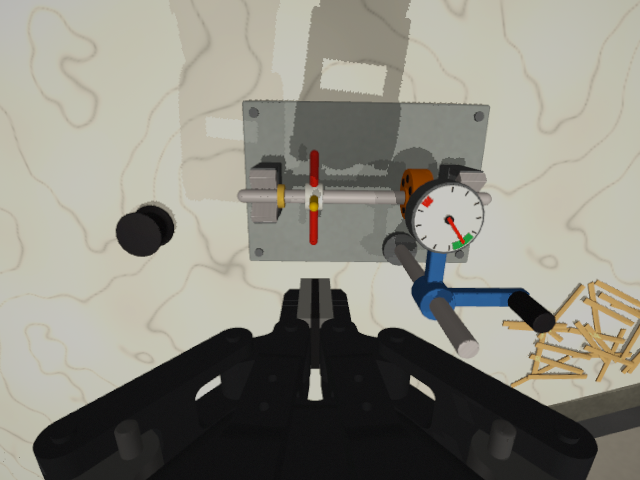

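The needle stays in green at 2.52 after release. The spoke plane is seen edge-on: hub (314,196), yellow tip (314,207), red tips (315,153) and (314,243). The angle estimator got this wrong, so I'll make it score only the upper spokes, modulo 72 degrees.

```bash
cat >> h.py <<'E'
def spoke_angle(im,c):
    """spoke angle mod 72 deg from the ends of the upper spokes (edge-on view, so only along-x positions matter)"""
    H,S,V=cv2.split(cv2.cvtColor(im,cv2.COLOR_RGB2HSV))
    m=((((H<7)|(H>173))&(S>150)&(V>40))|((H>20)&(H<32)&(S>120)&(V>60))).astype(np.float32)
    m=cv2.GaussianBlur(m,(0,0),1.0); best=(-9,)
    for deg in np.arange(0,72,1.):
        for i in range(-8,9,2):
            for j in range(-6,7,1):
                s=[]
                for t in np.radians(deg+72*np.arange(-1,2)):
                    if np.cos(t)<.05: continue
                    P=lambda r: fx(p,np.c_[r*np.sin(t),r*0-.06,.085+r*np.cos(t)])
                    for r,g in((np.linspace(.035,.056,8),1/8),(np.array([.061,.064,.067]),-1/3)):
                        q=np.round(proj(c,P(r))+[i,j]).astype(int).clip(0,[639,479]); s.append((m[q[:,1],q[:,0]].sum()*g)*(1 if g>0 else 2*np.abs(np.sin(t))))
                sc=sum(s)/3-.004*abs(j)
                if sc>best[0]: best=(sc,deg,i,j)
    return best[1],best[2:],round(float(best[0]),2)
E
python3 - <<'E'
from h import *
for n in("w1","w4"):
    w=np.load(n+".npy",allow_pickle=True).item(); im=cv2.imread(f"pics/{n}.png")[:,:,::-1].copy(); print(n,spoke_angle(im,w))
w=np.load("w4.npy",allow_pickle=True).item()
print(proj(w,fx(p,[[0,-.06,.085],[0,-.06,.142],[-.057*np.sin(1.2),-.06,.085+.057*np.cos(1.2)],[.057*np.sin(1.3),-.06,.085+.057*np.cos(1.3)]])).round(1))
E
```

```text
w1 (np.float64(0.0), (0, 0), 0.96)
w4 (np.float64(0.0), (-2, 0), 0.98)
[[314.7 196.2]
 [314.8 207.4]
 [314.7 151. ]
 [314.7 244.9]]
```

The model now matches the picture to within 2 px, with spokes at 0 and ±72 degrees. First stroke: sweep the yellow spoke from 0 to -72.

```bash
cat >> h.py <<'E'
def tip(th):
    """fixture TCP (x,z) touching the upper side of a spoke at th deg (negative = robot's side)"""
    t=np.radians(th); r,o=(.05,.011) if th>=-90 else (.036,-.011)
    return r*np.sin(t)+.005*np.cos(t)+o, .085+r*np.cos(t)-.005*np.sin(t)
def stroke(t0,t1,side=-1,lead=12,rate=.06):
    """turn a spoke from t0 to t1 (deg, t1<t0; mirrored for side=+1), then lift to the look pose"""
    go=lambda x,z,r: move_straight(fx(p,[-side*x,-.06,z])[0],rate=r)
    x,z=tip(t0+lead); go(x,.19,.25); go(x,z,.12); F=[]
    n=int(np.ceil((t0+lead-t1)/14))
    for th in np.linspace(t0+lead,t1,n+1)[1:]:
        go(*tip(th),rate); F.append(np.linalg.norm(current_contact_force()))
    go(x:=tip(t1)[0],.20,.2)
    move_straight(LOOK(),rate=.3); print("F",np.round(F,1)); return look()
E
python3 - <<'E'
from h import *
print(stroke(0,-72))
E
```

```text
F [0.4 0.7 1.2 0.8 1.2 0.7]
needle (np.float64(1.958), np.float64(30.2), array([ 7.3, 12.9])) spokes (np.float64(0.0), (-2, 0), 0.98) t 15.3167
(np.float64(1.958), np.float64(0.0))
```

```bash
python3 - <<'E'
from h import *
print(stroke(0,-72))
E
```

```text
F [0.7 1.1 1.3 0.8 1.5 0.6]
needle (np.float64(2.679), np.float64(29.9), array([12.5,  7.7])) spokes (np.float64(0.0), (-2, 0), 0.97) t 19.8167
(np.float64(2.679), np.float64(0.0))
```

Fitting the three readings gives an amplitude of 0.93, a low at about -67 degrees and a high at about -247. The first stroke passed through the low, and I read 1.958 there. Now I'll turn on in the same direction.

```bash
python3 - <<'E'
from h import *
n,s=stroke(0,-72)
al=np.radians([0,-72,-144,-216]); N=np.array([2.522,1.958,2.679,n])
for A_ in(None,1.0):
    f=lambda q: q[0]+(A_ or q[2])*np.cos(al-q[1])-N
    r=least_squares(f,[2.9,2.,1.]); print(A_,r.x[0],np.degrees(r.x[1])%360-360,r.x[2],r.fun.round(3))
E
```

```text
F [0.9 0.8 0.7 0.5 0.9 1.2]
needle (np.float64(3.792), np.float64(29.3), array([11.8, -3.4])) spokes (np.float64(0.0), (-2, 0), 0.98) t 24.3167
None 2.9252442998640866 -246.96917377946386 0.9941946555665953 [ 0.014 -0.023  0.023 -0.014]
1.0 2.9266406130362697 -247.07457636569313 1.0 [ 0.015 -0.028  0.021 -0.009]
```

```bash
python3 - <<'E'
from h import *
print(stroke(0,-31)); look("w5"); print(current_contact_force())
E
```

```text
F [1.3 0.7 1.1 0.9]
needle (np.float64(3.95), np.float64(29.2), array([10.5, -4.6])) spokes (np.float64(8.0), (-2, -4), 0.79) t 27.8083
(np.float64(3.95), np.float64(8.0))
needle (np.float64(3.954), np.float64(29.2), array([10.6, -4.6])) spokes (np.float64(7.0), (-2, -3), 0.8) t 27.8583
[ 0.20153787  0.31843596 -0.34574445]
```

View pics/w5.png

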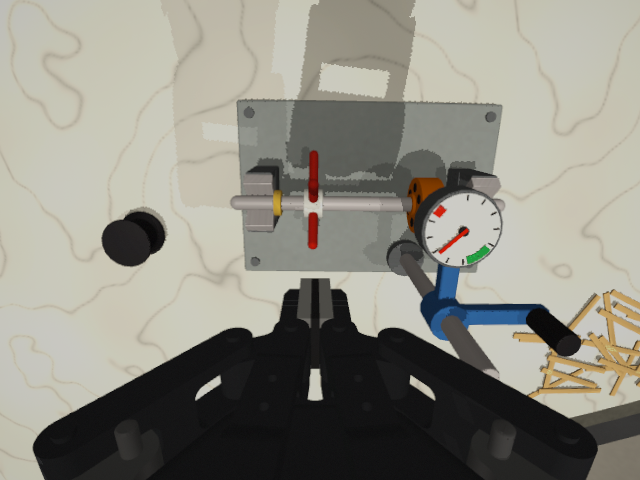

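The needle is at about 3.95, the expected maximum, with red tips at (314,153) and (313,246). I'll check the turn angle against the predicted spoke-end pixels and refit.

```bash
python3 - <<'E'
from h import *
w=np.load("w5.npy",allow_pickle=True).item(); im=cv2.imread("pics/w5.png")[:,:,::-1].copy()
H,S,V=cv2.split(cv2.cvtColor(im,cv2.COLOR_RGB2HSV))
m=((H<7)|(H>173))&(S>130)&(V>30); 
rows=np.nonzero(m[:,305:323].any(1))[0]; print("red rows",rows.min(),rows.max())
runs=np.split(rows,np.nonzero(np.diff(rows)>1)[0]+1); print([(r[0],r[-1]) for r in runs])
for r in range(150,250,4): print(r,im[r,314].tolist(),end=' ')
print()
for dd in (-50,-45,-41,-36,-31,-26,-21,-15):
    t=np.radians(dd+72*np.arange(5)); r=np.array([.052])
    v=[proj(w,fx(p,[.057*np.sin(x),-.06,.085+.057*np.cos(x)]))[0,1] for x in t]; print(dd,np.round(v,0))
E
```

```text
red rows 151 248
[(np.int64(151), np.int64(202)), (np.int64(213), np.int64(248))]
150 [100, 61, 56] 154 [130, 18, 11] 158 [130, 19, 11] 162 [130, 16, 6] 166 [130, 18, 11] 170 [130, 18, 10] 174 [130, 17, 10] 178 [119, 17, 8] 182 [124, 15, 9] 186 [121, 16, 8] 190 [89, 12, 7] 194 [78, 12, 7] 198 [118, 15, 7] 202 [150, 99, 89] 206 [203, 200, 188] 210 [203, 202, 190] 214 [141, 20, 8] 218 [141, 19, 8] 222 [141, 19, 7] 226 [140, 19, 8] 230 [140, 17, 7] 234 [140, 19, 8] 238 [140, 21, 11] 242 [147, 20, 9] 246 [174, 22, 12] 
-50 [166. 237. 251. 204. 155.]
-45 [170. 241. 249. 200. 153.]
-41 [173. 244. 247. 197. 152.]
-36 [178. 247. 245. 193. 151.]
-31 [183. 249. 242. 189. 150.]
-26 [188. 252. 239. 185. 149.]
-21 [194. 253. 236. 182. 149.]
-15 [200. 255. 232. 177. 149.]
```

```bash
python3 - <<'E'
from h import *
hold(.3); print(finish_job(),current_clock())
E
```

```text
the job is handed in; nothing more can be done
the job is handed in; nothing more can be done
```

I handed the job in with the gauge first set in green (2.52 rad), the low read at 1.96, and the wheel left at its high spot (3.95, within about 4°), robot clear; one lowering step took the needle to an estimated 5.15–5.17, just short of red at 5.2, but my one direct reading there was 5.40, which I put down to the red dial mark and could not confirm.

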